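# Prop the copper eaves vent open on its stay peg

### The job

Set the copper louvre vent on the bench to its working opening: lift the steel stay by its knob, swing it so that the leaf opens, and drop the stay's second hole from the knob over the peg on the sill, with the stay lying fully down and left at rest. Leave the shingle stack, the finial and the tin around it where they are.

Things in the scene. Friction and masses are not known exactly. Their poses are not given: they have to be found in the camera images.
- knob (a point): The grip of the stay: an upright dark steel round knob, 16 mm diameter, 45 mm tall, standing on the free end of the stay bar. This point is on its axis 30 mm above the middle of the bar's thickness (18 mm below the knob's top). Its frame's x axis points along the bar, away from the pivot; y is across the bar; z is along the knob. Best pinched from above with the fingers either side of the bar (closing across the bar), because the knob leans back with the bar as it is lifted.
- stay_hole (a point): Centre (half-way through the thickness) of the hole to use: the second hole counted from the knob. The stay is a flat steel bar 28 mm wide, 6 mm thick, with four round through holes of 14 mm at 125, 150, 175 and 200 mm from the pivot; this one is the 175 mm one. The knob is at 235 mm. Axes as for the knob.
- pivot (a point): Where the stay bar is joined to the inner face of the leaf, at the middle of the bar's thickness, 33 mm above the table. The bar swivels about the upright axis here and also lifts here. The distance from the leaf hinge to this point is 102.8 mm.
- leaf_hinge (a point): A point on the upright hinge axis of the leaf, on the vent's frame, 33 mm above the table. It does not move in a run. Its frame's z is up; its x axis points to the vent's inner side, where the peg and the knob are; the shut leaf lies along its -y.
- peg (a point): The fixed upright steel peg, 9 mm diameter with a round top, on the vent's sill board, 60 mm in front of the leaf's shut plane on the inner side. This point is on its axis 33 mm above the table, where the middle of the seated bar's thickness comes to lie; the peg's top is 13 mm higher (46 mm above the table). It lies at (60, -200) mm in the leaf_hinge frame and does not move in a run.
- leaf (a joint): Opening angle of the louvred copper leaf (235 mm wide, its top 116 mm above the table; it stands in a fixed copper frame 147 mm tall) in rad: 0 shut, grows as its free end swings out, away from the peg side and seen from above clockwise about the hinge. At 0 the pivot lies at (24, -100) mm in the leaf_hinge frame. It turns easily (about 0.05 N m) and stays where it is left; it can be pushed and pulled by the stay.
- swivel (a joint): Angle of the stay bar relative to the leaf in rad, seen from above: 0 with the bar along the leaf towards the leaf's free end, growing (anticlockwise) as the bar swings away from the leaf on the inner side. Turns easily.
- stay (a joint): Lift angle of the stay bar about the pivot in rad: 0 level, which is as low as it goes (it rests there by its own weight, and is fully down over the peg there); grows as the knob is raised. 0.1 or more clears the peg with the chosen hole. The hinge is free: let go, the bar falls back.
- shingles_mid (a point): Bystander: small stack of copper roof shingles, 36 x 44 x 15 mm, lying on the vent's sill board. This point is half-way up.
- finial_mid (a point): Bystander: copper finial standing upright, 48 mm across its foot, 88 mm tall. This point is half-way up.
- tin_mid (a point): Bystander: closed steel tin, 54 mm across, 62 mm tall. This point is half-way up.

How it is judged:
By the outcome, as a careful person would: the job done as asked, in the order asked, and still so for the second after the job is handed in, with the robot touching nothing.
It also fails if it takes over 45 s, if anything falls off the work surface, if the arm or the gripper's body presses on something with over 40 N, if the wrist force passes 120 N, or if a joint passes its speed limit or range.

### The arm

A 7-joint arm with a two-finger parallel gripper is mounted at the origin on the work surface. World frame = base frame: x ahead of the robot, y to its left, z up, the work surface at z = 0. Lengths are in mm, angles in rad, forces in N, time in s.
With the tool pointing down it reaches from about 350 to 900 mm from the base axis. Payload 19.9 kg.
Tool frame: the origin (TCP) lies between the finger pads; the fingertips stand 17 mm ahead of it and the grasp point (between the pads) lies 2 mm behind it; x points along the fingers, y is the direction in which the jaws open and shut, and the axes are right-handed (so a half turn about x gives the same grasp; the last joint's range is limited). The gripper opens to 85 mm and grips with 20 to 120 N. Pads are 22 mm wide; open, the fingers measure 114 mm over their backs; the gripper's body (76 mm by 85 mm) begins 54 mm behind the grasp point. The pads swing forward as they close: fully open they stand 13 mm farther back than shut.
Start: joints at [1.147, 0.417, -0.01, 1.614, 0.005, 1.111, -0.053], TCP at [232.864, -579.98, 248.26] pointing down, gripper open.
Joint ranges: [-2.81, 2.81], [-0.39, 2.02], [-1.27, 1.25], [0.06, 2.57], [-1.19, 4.33], [0.19, 2], [-2.82, 2.82]. Speed limits (rad/s): [1.89, 1.89, 2.39, 2.39, 3.01, 3.01, 3.01].

### API

Orientations are given as a unit quaternion [w, x, y, z].
In Python, from workcell import bot gives the robot as it stands.
- The arm moves only by the tool send_rows, never from a script. Its argument "targets" is text: rows parted by semicolons, each of 7 numbers parted by spaces: the turn, a rotation vector about the tool's x, y, z in degrees, then the shift along the tool's x, y, z in mm, then the gripper command: -1 is fully open, 1 is shut, values between are in proportion. In form: ax ay az x y z hand; .... A call has 1 to 20 rows; each row is the pose to reach, as a shift and turn from the pose commanded when the call began, along the tool's axes at that moment; what a row does not reach only later rows make up. A row lasts 1/8 s, in which the tool goes at most 62.5 mm and 10.7 degrees, less where a joint would pass 70% of its speed; a pose out of reach is approached as far as the arm can. A call with a gripper value outside its range is refused whole. The fingers move at their own pace and stop on an object; "grip_force" is the grip in N (left out, the last holds). Time passes only in rows, so rows that repeat a pose let the fingers close. It gives the time, the measured TCP pose, the force and the opening at its end, in the units of the state.
- bot.state(): the state, without advancing time (a new reading comes with each control period).
- bot.grab_frame(name): name is "side" or "top"; returns the picture (400x640x3 uint8, blue, green, red); there is no depth.
- bot.get_calibration(name): a dict with "K" (3x3 intrinsics, pixels), "D" ([k1, k2, p1, p2, k3] as OpenCV has them; the pictures are not rectified), "R" (3x3) and "t" (3): a world point X has camera coordinates R X + t. Camera axes: x right, y down, z forward; pixel columns grow to the right and rows downward; lengths in mm; the calibration is good to about 2 mm. A picture is of the moment at which its call begins. get_calibration takes no time and is no camera call.
- bot.hand_in(): hands the job in, once; it reports no verdict.
The state is a dict: "time": time; "joint_pos": joint angles; "dq": joint speeds; "joint_torque": joint torques, N m; "tcp_pos": TCP position; "tcp_rot": TCP orientation; "ft_force": force on the tool from outside, world axes, zero at the start; "ft_torque": the same for the moment, N m; "finger_gap": finger opening in mm.
Only numpy, scipy, OpenCV 4.12 (cv2) and the standard library are available. Lean on these libraries where they do the work, as an engineer would, in place of code of your own. Each camera call takes 0.05 s, during which the arm holds its last target.

## Working session

There is one attempt and no reset: what is moved stays moved. The work goes in short steps, Python scripts to look and compute and a tool call to move; the robot and the scene stay as the last step left them, time stands still between calls to the robot, and variables do not carry over. Pictures are saved under pics/ and viewed, and the job is handed in when it is done.

Besides the shell and the picture viewer there is one more tool, called after "Request:" as name(argument=value, ...) on one line, values as JSON. send_rows: Moves the arm, as the interface text tells. Its arguments: {"type":"object","properties":{"targets":{"type":"string"},"grip_force":{"type":"number"}},"required":["targets"]}

```bash
ls; mkdir -p pics; python3 - <<'E'
from workcell import bot
import cv2,numpy as np
s=bot.state();print({k:np.round(v,3).tolist() for k,v in s.items()})
for n in("side","top"):
    cv2.imwrite(f"pics/{n}0.png",bot.grab_frame(n)); c=bot.get_calibration(n)
    print(n,{k:np.round(v,3).tolist() for k,v in c.items()})
E
```

```text
pics
{'time': 0.0, 'joint_pos': [1.148, 0.418, -0.01, 1.614, 0.005, 1.111, -0.053], 'dq': [-0.0, 0.0, 0.0, 0.0, -0.0, 0.001, -0.001], 'joint_torque': [-0.001, -86.444, 0.678, -43.489, 0.019, 0.008, -0.0], 'tcp_pos': [232.702, -579.676, 247.641], 'tcp_rot': [-0.134, -0.694, -0.135, 0.694], 'ft_force': [0.558, 0.438, 0.382], 'ft_torque': [0.001, -0.017, -0.004], 'finger_gap': 85.77}
side {'K': [[374.559, 0.0, 317.551], [0.0, 374.559, 197.938], [0.0, 0.0, 1.0]], 'D': [-0.004, 0.0, 0.0, 0.0, 0.0], 'R': [[-0.918, 0.396, 0.001], [0.26, 0.605, -0.753], [-0.299, -0.691, -0.659]], 't': [460.244, -96.364, 940.041]}
top {'K': [[518.041, 0.0, 314.433], [0.0, 518.041, 209.716], [0.0, 0.0, 1.0]], 'D': [0.034, 0.0, 0.0, 0.0, 0.0], 'R': [[-0.022, -1.0, 0.012], [-0.996, 0.021, -0.086], [0.085, -0.014, -0.996]], 't': [7.017, 503.145, 1090.44]}
```

View pics/side0.png

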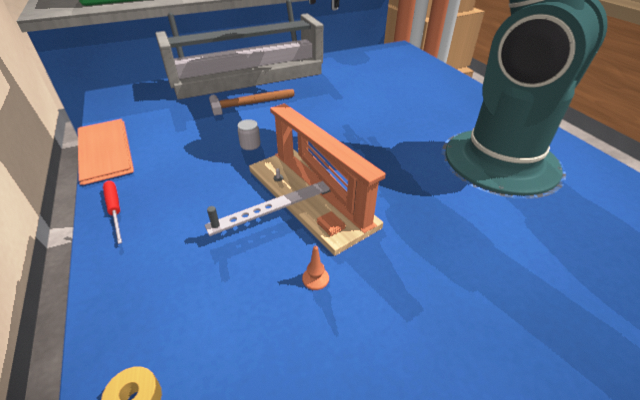

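View pics/top0.png

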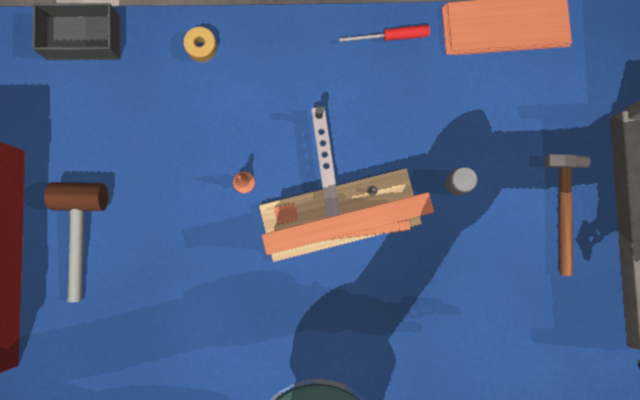

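```bash
python3 - <<'E'
import cv2
t=cv2.imread("pics/top0.png")[90:275,225:475]; cv2.imwrite("pics/topz.png",cv2.resize(t,None,fx=3.2,fy=3.2,interpolation=cv2.INTER_CUBIC))
t=cv2.imread("pics/side0.png")[95:295,195:395]; cv2.imwrite("pics/sidez.png",cv2.resize(t,None,fx=3,fy=3,interpolation=cv2.INTER_CUBIC))
E
```

```text
(no output)
```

View pics/topz.png

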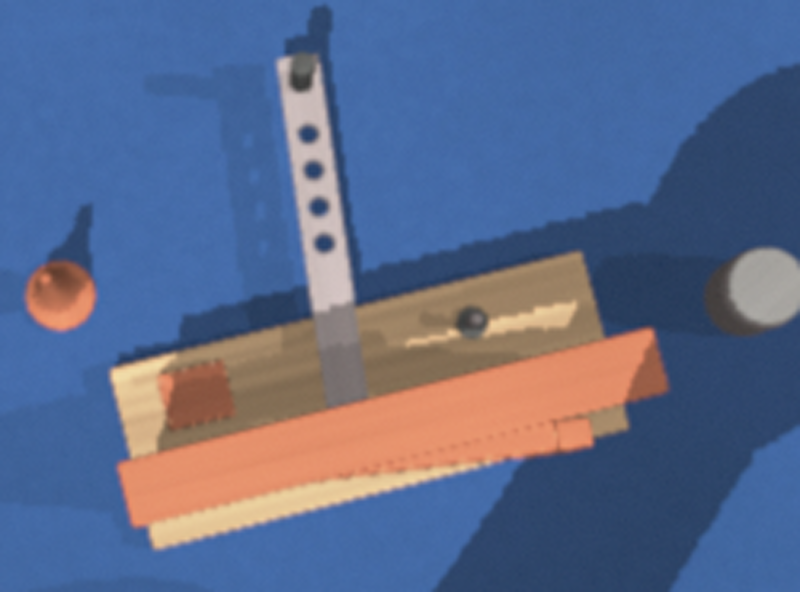

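View pics/sidez.png

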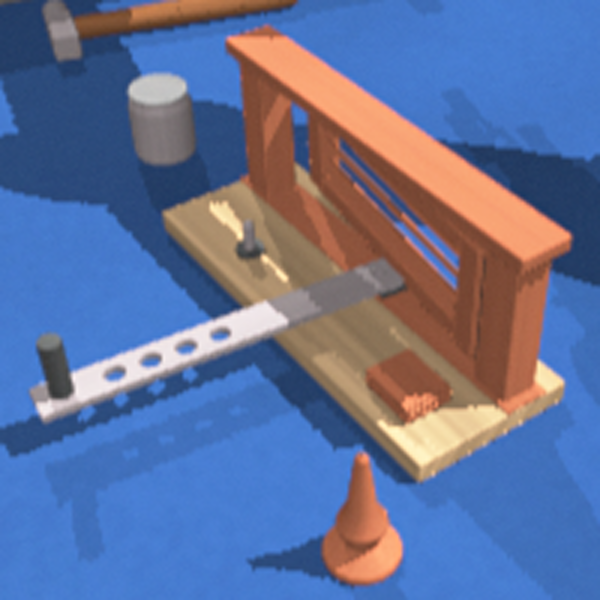

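```bash
cat > h.py <<'E'
import cv2,numpy as np
from workcell import bot
def cal(n):
    c=bot.get_calibration(n); return [np.array(c[k],float) for k in "KDRt"]
def ray(n,uv):
    K,D,R,t=cal(n); p=cv2.undistortPoints(np.array(uv,float).reshape(-1,1,2),K,D).reshape(-1,2)
    d=np.c_[p,np.ones(len(p))]@R; return -R.T@t,d
def onz(n,uv,z):
    o,d=ray(n,uv); return o+d*((z-o[2])/d[:,2])[:,None]
def proj(n,X):
    K,D,R,t=cal(n); return cv2.projectPoints(np.array(X,float).reshape(-1,1,3),cv2.Rodrigues(R)[0],t,K,D)[0].reshape(-1,2)
def tri(a,b):
    o1,d1=ray("top",a);o2,d2=ray("side",b)
    A=np.c_[d1[0],-d2[0]];s=np.linalg.lstsq(A,o2-o1,rcond=None)[0]
    p=o1+s[0]*d1[0];q=o2+s[1]*d2[0]; return (p+q)/2,np.linalg.norm(p-q)
def holes(n,img,box):
    x0,y0,x1,y1=box; c=cv2.resize(img[y0:y1,x0:x1],None,fx=8,fy=8,interpolation=cv2.INTER_CUBIC)
    hsv=cv2.cvtColor(c,cv2.COLOR_BGR2HSV); m=((hsv[...,1]<70)&(hsv[...,2]>60)).astype(np.uint8)
    cs,h=cv2.findContours(m,cv2.RETR_CCOMP,cv2.CHAIN_APPROX_NONE); out=[]
    for k,q in enumerate(cs):
        if h[0][k][3]>=0 and cv2.contourArea(q)>400:
            (u,v),(a,b),_=cv2.fitEllipse(q); out.append(((u+.5)/8-.5+x0,(v+.5)/8-.5+y0,a/8,b/8))
    return np.array(out),m
E
python3 - <<'E'
from h import *
T=cv2.imread("pics/top0.png");S=cv2.imread("pics/side0.png")
for n,I,b in(("top",T,(300,95,350,225)),("side",S,(195,170,340,245))):
    o,m=holes(n,I,b);print(n,np.round(o,2).tolist())
    if len(o): P=onz(n,o[:,:2],36 if n=="side" else 35);print(np.round(P,1).tolist())
# zoom-based points
z=lambda n,u,v:((u+.5)/3.2-.5+225,(v+.5)/3.2-.5+90) if n=="top" else ((u+.5)/3-.5+195,(v+.5)/3-.5+95)
print("peg",tri(z("top",471,318),z("side",250,223)))
print("peg top plane",onz("top",[z("top",471,318)],46))
print("knobtop",tri(z("top",303,62),z("side",49,340)))
print("sill inner edge",[np.round(onz("top",[z("top",*p)],15)[0],1) for p in((110,370),(581,251),(628,428),(153,549))])
print("lintel",[np.round(onz("top",[z("top",*p)],147)[0],1) for p in((118,463),(653,328),(668,390),(133,527))])
E
```

```text
top [[325.81, 165.65, 4.52, 5.15], [324.18, 154.3, 4.66, 5.15], [322.5, 142.8, 4.52, 4.94], [320.83, 131.51, 4.53, 5.1]]
[[596.0, -29.8, 35.0], [620.6, -26.9, 35.0], [645.6, -23.8, 35.0], [670.2, -20.8, 35.0]]
side [[232.98, 219.84, 3.14, 6.09], [244.88, 215.3, 3.14, 6.2], [256.6, 210.98, 3.07, 5.76], [267.9, 206.59, 2.9, 5.63]]
[[673.2, -15.5, 36.0], [648.7, -18.7, 36.0], [624.0, -21.6, 36.0], [599.5, -25.1, 36.0]]
peg (array([ 542.84353273, -125.56011898,   44.52163457]), np.float64(0.663938525992231))
peg top plane [[ 542.35185998 -125.23917418   46.        ]]
knobtop (array([707.35380661, -17.54887022,  77.9110026 ]), np.float64(0.24475640706756902))
sill inner edge [array([515.8, 115.6,  15. ]), array([ 590.5, -205.4,   15. ]), array([ 469.4, -232.6,   15. ]), array([395.1,  88.4,  15. ])]
lintel [array([447.7,  99.3, 147. ]), array([ 521.6, -221. ,  147. ]), array([ 484.3, -228.4,  147. ]), array([409.8,  90.9, 147. ])]
```

```bash
cat >> h.py <<'E'
from scipy.spatial.transform import Rotation as Ro
import json,os
def q(wxyz): return Ro.from_quat(np.roll(wxyz,-1))
def tool(yaw,lift=0,flip=0):
    # tool x down leaning with knob; y across bar
    b=np.array([np.cos(yaw),np.sin(yaw),0]); k=np.array([0,0,1.])
    x=-(np.cos(lift)*k-np.sin(lift)*b); y=np.cross(k,b)*(-1 if flip else 1)
    return Ro.from_matrix(np.c_[x,y,np.cross(x,y)])
hinge=np.array([439.1,55.7]); hy=0.2286
def rot2(v,a): return np.array([v[0]*np.cos(a)-v[1]*np.sin(a),v[0]*np.sin(a)+v[1]*np.cos(a)])
def knob(theta,byaw,phi,h=31):  # world knob axis point h above bar mid; byaw world
    p=hinge+rot2(rot2([24,-100],-theta),hy); b=np.array([np.cos(byaw),np.sin(byaw)])
    return np.r_[p+b*(235*np.cos(phi)-h*np.sin(phi)),33+235*np.sin(phi)+h*np.cos(phi)]
def rel(p0,R0,p,R): return np.r_[np.degrees((R0.inv()*R).as_rotvec()),R0.inv().apply(np.array(p)-p0)]
E
python3 - <<'E'
from h import *
s=bot.state();R0=q(s['tcp_rot']);print(R0.as_matrix().round(3).tolist())
p0=np.array([232.864,-579.98,248.26])
for f in(0,1):
    R=tool(.121,0,f);print(f,rel(p0,R0,[706,-17,200],R).round(2))
z=lambda u,v:((u+.5)/3.2-.5+225,(v+.5)/3.2-.5+90)
print("tin",onz("top",[z(765,285)],62),"finial",onz("top",[z(60,295)],10))
print(knob(.148,.121,0),knob(.934,-.5376,0))
E
```

```text
[[-0.0, 0.373, -0.928], [0.001, -0.928, -0.373], [-1.0, -0.001, 0.0]]
0 [-1.6506e+02 -9.0000e-02  2.0000e-02  4.8580e+01 -3.4611e+02 -6.4883e+02]
1 [ 1.4940e+01  1.0000e-02  6.0000e-02  4.8580e+01 -3.4611e+02 -6.4883e+02]
tin [[ 558.01270001 -314.91948824   62.        ]] finial [[568.15355128 149.28993857  10.        ]]
[704.35514234 -13.67738692  64.        ] [ 594.38954447 -156.33321271   64.        ]
```

Request:
send_rows(targets="0 0 0 0 -24 -45 -1; 1 0 0 0 -48 -90 -1; 2 0 0 0 -72 -135 -1; 3 0 0 0 -96 -180 -1; 4.5 0 0 0 -120 -225 -1; 6 0 0 0 -144 -270 -1; 7.5 0 0 0 -168 -315 -1; 9 0 0 0 -192 -360 -1; 10.5 0 0 0 -216 -405 -1; 12 0 0 0 -240 -450 -1; 13 0 0 0 -264 -495 -1; 14 0 0 10 -288 -540 -1; 15 0 0 25 -312 -585 -1; 15 0 0 40 -333 -625 -1; 15 0 0 48 -346 -649 -1; 15 0 0 48 -346 -649 -1; 15 0 0 48 -346 -649 -1", grip_force=40)

```text
time: 2.22
tcp_pos: [705.9, -17.8, 200.1]
tcp_rot: [-0.042, -0.706, -0.042, 0.706]
ft_force: [-0.1, 0.3, 0.0]
finger_gap: 85.4
```

Request:
send_rows(targets="0 0 0 25 0 0 -1; 0 0 0 50 0 0 -1; 0 0 0 75 0 0 -1; 0 0 0 100 0 0 -1; 0 0 0 120 0 0 -1; 0 0 0 136 0 0 -1; 0 0 0 136 0 0 -1; 0 0 0 136 0 0 -1")

```text
time: 3.22
tcp_pos: [706.7, -17.1, 65.1]
tcp_rot: [0.042, 0.706, 0.042, -0.705]
ft_force: [0.6, 0.1, 0.7]
finger_gap: 85.6
```

```bash
python3 - <<'E'
from h import *
cv2.imwrite("pics/s1.png",cv2.resize(bot.grab_frame("side")[95:295,130:395],None,fx=3,fy=3,interpolation=cv2.INTER_CUBIC))
print(bot.state()['tcp_pos'],bot.state()['ft_force'])
E
```

```text
[706.75696952 -17.08411708  65.27029502] [0.47853328 0.43853403 0.16683873]
```

View pics/s1.png

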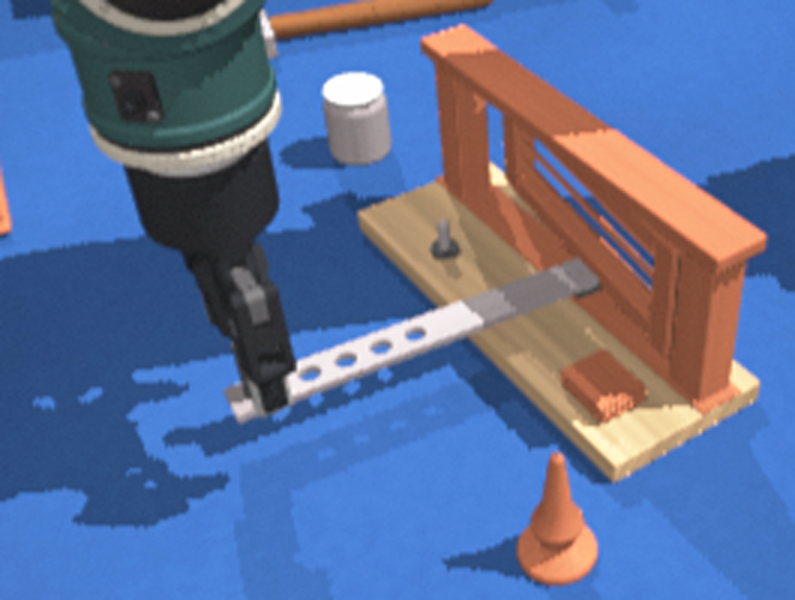

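Request:
send_rows(targets="0 0 0 0 0 0 0; 0 0 0 0 0 0 0.5; 0 0 0 0 0 0 1; 0 0 0 0 0 0 1; 0 0 0 0 0 0 1; 0 0 0 0 0 0 1; 0 0 0 0 0 0 1; 0 0 0 0 0 0 1")

```text
time: 4.28
tcp_pos: [706.2, -17.1, 64.2]
tcp_rot: [-0.042, -0.706, -0.042, 0.706]
ft_force: [1.1, -0.0, 0.5]
finger_gap: 14.9
```

```bash
python3 - <<'E'
from h import *
s=bot.state();print(s['finger_gap'],s['tcp_pos'],s['ft_force'])
# commanded pose now
p=np.array([232.864,-579.98,248.26]);R=q(s['tcp_rot'])
R0=Ro.from_matrix([[0,.373,-.928],[0,-.928,-.373],[-1,0,0]])
print(p+R0.apply([48,-346,-649])-[0,0,136])
h=33.;g=np.array([706.,-17.])
# lift arc with current yaw, current theta; print rel rows
Rs=tool(.121,0,1); k0=knob(.148,.121,0)
for ph in(.04,.08,.12,.16,.2):
    print(ph,rel(k0,Rs,knob(.148,.121,ph),tool(.121,ph,1)).round(2))
E
```

```text
14.850337547410005 [706.20557385 -17.08241026  64.24640829] [ 1.05367711 -0.01749222  0.54901698]
[706.00395939 -16.90311464  64.26      ]
0.04 [ 0.    2.29  0.   -9.37  0.    1.43]
0.08 [  0.     4.58   0.   -18.68   0.     3.23]
0.12 [  0.     6.88  -0.   -27.91   0.     5.4 ]
0.16 [  0.     9.17   0.   -37.04  -0.     7.94]
0.2 [  0.    11.46   0.   -46.07   0.    10.84]
```

Request:
send_rows(targets="0 1.1 0 -4.7 0 0.7 1; 0 2.3 0 -9.4 0 1.4 1; 0 3.4 0 -14 0 2.3 1; 0 4.6 0 -18.7 0 3.2 1; 0 5.7 0 -23.3 0 4.3 1; 0 6.9 0 -27.9 0 5.4 1; 0 8 0 -32.5 0 6.6 1; 0 9.2 0 -37 0 7.9 1; 0 10.3 0 -41.6 0 9.3 1; 0 11.5 0 -46.1 0 10.8 1; 0 11.5 0 -46.1 0 10.8 1; 0 11.5 0 -46.1 0 10.8 1")

```text
time: 5.78
tcp_pos: [695.6, -18.4, 110.4]
tcp_rot: [0.038, 0.773, 0.046, -0.632]
ft_force: [-0.1, -0.2, 0.2]
finger_gap: 15.0
```

```bash
python3 - <<'E'
from h import *
s=bot.state();print(s['finger_gap'],s['tcp_pos'],s['tcp_rot'],tool(.121,.2,1).as_quat())
cv2.imwrite("pics/s2.png",cv2.resize(bot.grab_frame("side")[95:295,130:395],None,fx=3,fy=3,interpolation=cv2.INTER_CUBIC))
pc=np.array([706.0,-16.9,64.26])+tool(.121,0,1).apply([-46.1,0,10.8]);print(pc)
# swing: interpolate theta & yaw at phi=.2 ; commanded offset vs model
th0,b0,th1,b1=.148,.121,.934,-.5376
off=pc-knob(th0,b0,.2);print("off",off)
Rs=tool(b0,.2,1)
N=20
for i in range(1,N+1):
    f=i/N; th=th0+f*(th1-th0);b=b0+f*(b1-b0)
    k=knob(th,b,.2)+off*(1-f)
    print("%.1f %.1f %.1f %.1f %.1f %.1f 1;"%tuple(rel(pc,Rs,k,tool(b,.2,1))),k.round(0))
E
```

```text
14.999042029308944 [695.56929835 -18.35502137 110.35061209] [ 0.03792622  0.77296425  0.04645757 -0.63160871] [ 0.77275069  0.04680854 -0.63182323  0.03827201]
[695.27896499 -18.20361352 110.36      ]
off [ 1.68764597 -3.21741028  0.29064335]
1.8 0.0 0.4 -0.8 7.9 4.1 1; [692. -27. 110.]
3.7 -0.0 0.7 -1.7 15.7 8.4 1; [689. -35. 110.]
5.5 0.0 1.1 -2.6 23.2 13.0 1; [685. -43. 110.]
7.4 0.0 1.5 -3.6 30.6 17.9 1; [681. -51. 110.]
9.2 -0.0 1.9 -4.6 37.8 23.0 1; [677. -59. 110.]
11.1 -0.0 2.2 -5.6 44.8 28.3 1; [672. -66. 110.]
12.9 0.0 2.6 -6.8 51.6 33.9 1; [667. -74. 110.]
14.8 0.0 3.0 -7.9 58.2 39.6 1; [662. -81. 110.]
16.6 0.0 3.4 -9.1 64.6 45.6 1; [657. -88. 110.]
18.5 -0.0 3.7 -10.4 70.7 51.8 1; [651. -95. 110.]
20.3 -0.0 4.1 -11.6 76.6 58.2 1; [ 646. -101.  110.]
22.2 -0.0 4.5 -13.0 82.3 64.8 1; [ 640. -108.  110.]
24.0 0.0 4.9 -14.3 87.7 71.5 1; [ 633. -114.  110.]
25.9 -0.0 5.2 -15.7 92.9 78.4 1; [ 627. -120.  110.]
27.7 0.0 5.6 -17.1 97.8 85.5 1; [ 621. -126.  110.]
29.6 -0.0 6.0 -18.6 102.4 92.7 1; [ 614. -131.  110.]
31.4 -0.0 6.4 -20.0 106.8 100.1 1; [ 607. -137.  110.]
33.3 0.0 6.7 -21.5 110.9 107.6 1; [ 600. -142.  110.]
35.1 -0.0 7.1 -23.1 114.7 115.2 1; [ 592. -146.  110.]
37.0 0.0 7.5 -24.6 118.3 123.0 1; [ 585. -151.  110.]
```

View pics/s2.png

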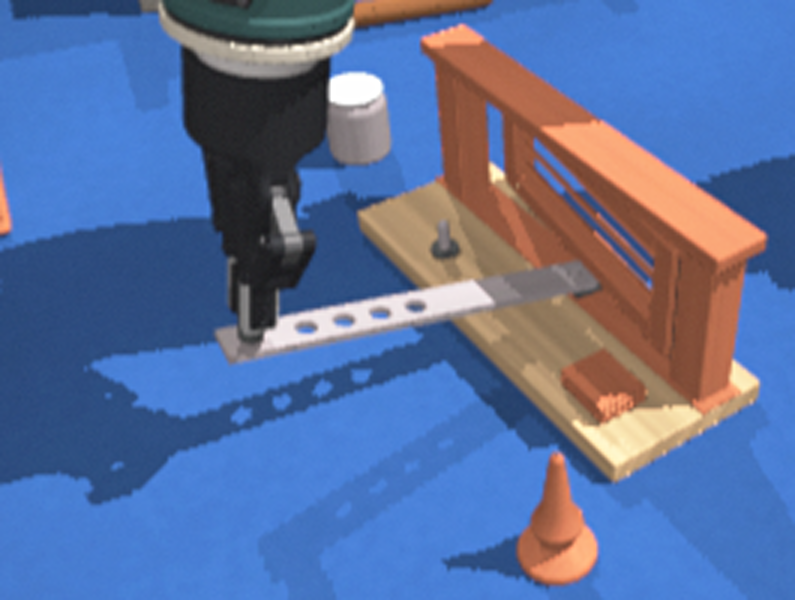

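Request:
send_rows(targets="1.8 0 0.4 -0.8 7.9 4.1 1; 3.7 0 0.7 -1.7 15.7 8.4 1; 5.5 0 1.1 -2.6 23.2 13 1; 7.4 0 1.5 -3.6 30.6 17.9 1; 9.2 0 1.9 -4.6 37.8 23 1; 11.1 0 2.2 -5.6 44.8 28.3 1; 12.9 0 2.6 -6.8 51.6 33.9 1; 14.8 0 3 -7.9 58.2 39.6 1; 16.6 0 3.4 -9.1 64.6 45.6 1; 18.5 0 3.7 -10.4 70.7 51.8 1; 20.3 0 4.1 -11.6 76.6 58.2 1; 22.2 0 4.5 -13 82.3 64.8 1; 24 0 4.9 -14.3 87.7 71.5 1; 25.9 0 5.2 -15.7 92.9 78.4 1; 27.7 0 5.6 -17.1 97.8 85.5 1; 29.6 0 6 -18.6 102.4 92.7 1; 31.4 0 6.4 -20 106.8 100.1 1; 33.3 0 6.7 -21.5 110.9 107.6 1; 35.1 0 7.1 -23.1 114.7 115.2 1; 37 0 7.5 -24.6 118.3 123 1")

```text
time: 8.32
tcp_pos: [584.6, -151.1, 110.0]
tcp_rot: [-0.169, 0.746, -0.207, -0.61]
ft_force: [-0.6, -0.3, -0.3]
finger_gap: 14.3
```

```bash
python3 - <<'E'
from h import *
S=bot.grab_frame("side");T=bot.grab_frame("top")
cv2.imwrite("pics/s3r.png",S);cv2.imwrite("pics/t3r.png",T)
s=bot.state();print(s['finger_gap'],s['tcp_pos'],s['tcp_rot'],tool(-.5376,.2,1).as_quat(),s['ft_force'])
cv2.imwrite("pics/s3.png",cv2.resize(S[95:295,130:395],None,fx=3,fy=3,interpolation=cv2.INTER_CUBIC))
cv2.imwrite("pics/t3.png",cv2.resize(T[90:275,225:475],None,fx=3.2,fy=3.2,interpolation=cv2.INTER_CUBIC))
E
```

```text
14.719797946934863 [ 584.22104816 -151.18761131  109.82144061] [-0.16913942  0.74597352 -0.2067987  -0.6100407 ] [ 0.74636696 -0.2055992  -0.61025113 -0.16810383] [-0.58993821 -0.71607974 -1.47214563]
```

View pics/s3.png

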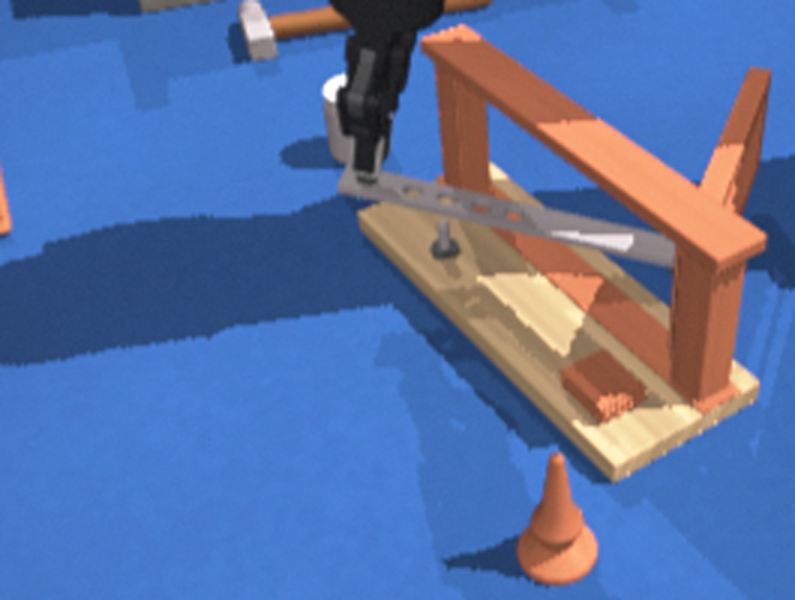

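View pics/t3.png

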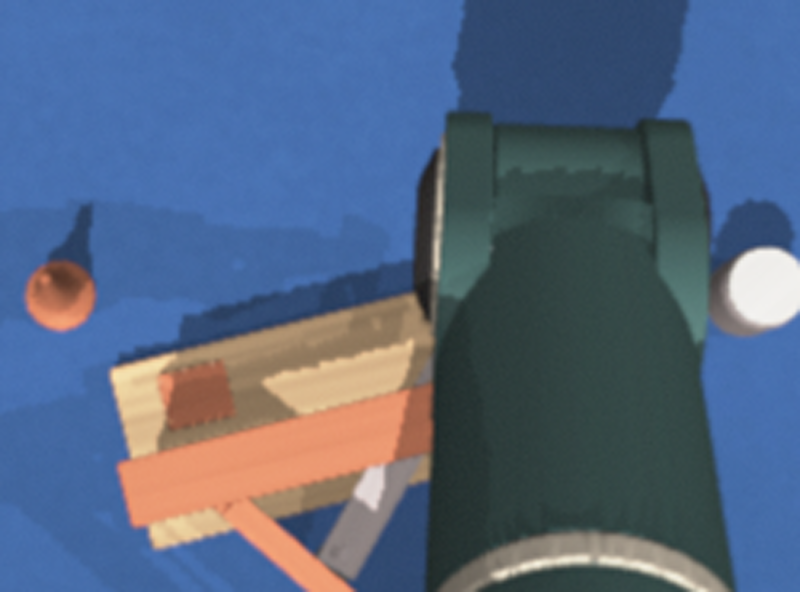

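```bash
python3 - <<'E'
from h import *
S=cv2.imread("pics/s3r.png")
c=cv2.resize(S[145:185,235:310],None,fx=10,fy=10,interpolation=cv2.INTER_CUBIC)
ph=.2;b=-.5376
def pts(th,b,ph,dn):
    p=hinge+rot2(rot2([24,-100],-th),hy);u=np.array([np.cos(b),np.sin(b),0]);k=np.array([0,0,1])
    d=u*np.cos(ph)+k*np.sin(ph);n=k*np.cos(ph)-u*np.sin(ph)
    return np.array([np.r_[p,33]+d*r+n*dn for r in(125,150,175,200)])
for dn,col in((3,(0,0,255)),(-3,(0,255,0))):
    P=proj("side",pts(.934,b,ph,dn));print(dn,P.round(1).tolist())
    for x in P: cv2.circle(c,tuple(int(v) for v in ((x-[235,145]+.5)*10)),3,col,-1)
cv2.imwrite("pics/s3z.png",c)
# same check on the initial picture
P=proj("side",pts(.148,.121,0,3));print(P.round(1).tolist(),proj("side",pts(.148,.121,0,-3)).round(1).tolist())
print("peg top",proj("side",[542.8,-125.5,46]))
E
```

```text
3 [[301.4, 164.9], [290.3, 162.2], [279.2, 159.5], [268.0, 156.8]]
-3 [[301.0, 167.1], [289.9, 164.4], [278.8, 161.7], [267.7, 159.0]]
[[269.6, 205.4], [258.2, 209.7], [246.5, 214.1], [234.5, 218.5]] [[269.9, 207.6], [258.5, 211.9], [246.9, 216.2], [234.9, 220.7]]
peg top [[278.13060881 168.49563845]]
```

View pics/s3z.png

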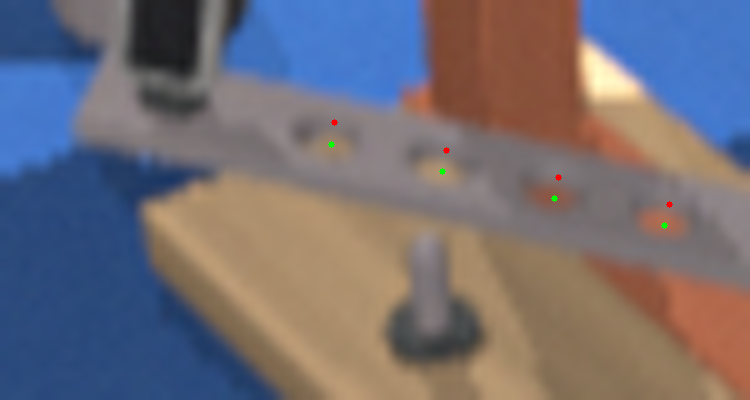

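```bash
python3 - <<'E'
from h import *
th,b=.934,-.5376;Rs=tool(b,.2,1);k0=knob(th,b,.2)
for ph in(.17,.14,.12,.11): print(ph,rel(k0,Rs,knob(th,b,ph),tool(b,ph,1)).round(2))
E
```

```text
0.17 [ 0.   -1.72  0.    7.06 -0.   -0.82]
0.14 [ 0.   -3.44  0.   14.15 -0.   -1.44]
0.12 [ 0.   -4.58  0.   18.88  0.   -1.73]
0.11 [ 0.   -5.16 -0.   21.25 -0.   -1.84]
```

Request:
send_rows(targets="0 -0.9 0 3.5 0 -0.4 1; 0 -1.7 0 7.1 0 -0.8 1; 0 -2.6 0 10.6 0 -1.1 1; 0 -3.4 0 14.2 0 -1.4 1; 0 -4.6 0 18.9 0 -1.7 1; 0 -5.2 0 21.2 0 -1.8 1; 0 -5.2 0 21.2 0 -1.8 1; 0 -5.2 0 21.2 0 -1.8 1")

```text
time: 9.43
tcp_pos: [590.3, -153.9, 89.6]
tcp_rot: [-0.178, 0.718, -0.198, -0.643]
ft_force: [-0.6, -0.8, -0.4]
finger_gap: 14.8
```

```bash
python3 - <<'E'
from h import *
S=bot.grab_frame("side");cv2.imwrite("pics/s4r.png",S)
s=bot.state();print(s['tcp_pos'],knob(.934,-.5376,.11),s['ft_force'])
c=cv2.resize(S[145:185,235:310],None,fx=10,fy=10,interpolation=cv2.INTER_CUBIC)
def pts(th,b,ph,dn):
    p=hinge+rot2(rot2([24,-100],-th),hy);u=np.array([np.cos(b),np.sin(b),0]);k=np.array([0,0,1])
    d=u*np.cos(ph)+k*np.sin(ph);n=k*np.cos(ph)-u*np.sin(ph)
    return np.array([np.r_[p,33]+d*r+n*dn for r in(125,150,175,200)])
for dn,col in((3,(0,0,255)),(-3,(0,255,0))):
    for x in proj("side",pts(.934,-.5376,.11,dn)): cv2.circle(c,tuple(int(v) for v in ((x-[235,145]+.5)*10)),3,col,-1)
for z,col in ((46,(255,0,0)),):
    x=proj("side",[542.8,-125.5,z])[0]; cv2.circle(c,tuple(int(v) for v in ((x-[235,145]+.5)*10)),3,col,-1)
cv2.imwrite("pics/s4z.png",c)
E
```

```text
[ 590.25497386 -153.86979987   89.66307863] [ 590.24649456 -153.86324258   89.61053973] [-0.74680754 -0.67069099 -0.20228225]
```

View pics/s4z.png

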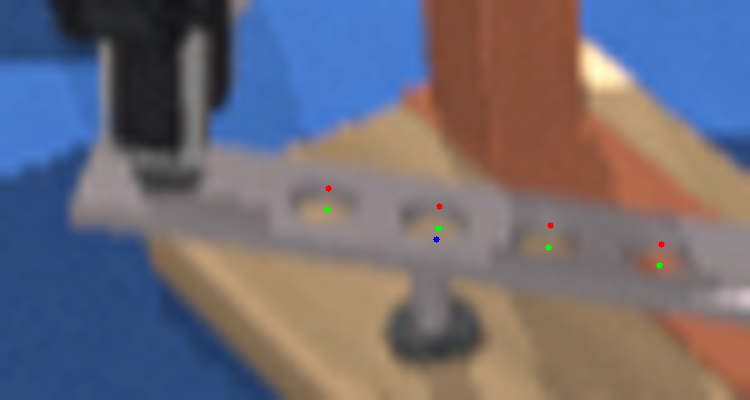

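```bash
python3 - <<'E'
from h import *
th,b=.934,-.5376;Rs=tool(b,.11,1);k0=knob(th,b,.11)
for ph in(.1,.09,.08,.07,.06,.05,.0): print(ph,rel(k0,Rs,knob(th,b,ph),tool(b,ph,1)).round(2))
E
```

```text
0.1 [ 0.   -0.57  0.    2.35 -0.   -0.3 ]
0.09 [ 0.   -1.15  0.    4.71 -0.   -0.57]
0.08 [ 0.   -1.72  0.    7.06  0.   -0.82]
0.07 [ 0.   -2.29  0.    9.42 -0.   -1.05]
0.06 [-0.   -2.86  0.   11.78  0.   -1.26]
0.05 [ 0.   -3.44  0.   14.15  0.   -1.44]
0.0 [ 0.   -6.3   0.   25.99  0.   -1.98]
```

Request:
send_rows(targets="0 -0.6 0 2.4 0 -0.1 1; 0 -1.1 0 4.7 0 -0.2 1; 0 -1.7 0 7.1 0 -0.2 1; 0 -1.7 0 7.1 0 -0.2 1; 0 -1.7 0 7.1 0 -0.2 1")

```text
time: 10.1
tcp_pos: [591.1, -154.6, 82.5]
tcp_rot: [-0.181, 0.708, -0.196, -0.654]
ft_force: [1.1, -3.0, -1.6]
finger_gap: 15.2
```

```bash
python3 - <<'E'
from h import *
S=bot.grab_frame("side")
s=bot.state();print(s['tcp_pos'],s['ft_force'])
cv2.imwrite("pics/s5z.png",cv2.resize(S[145:185,235:310],None,fx=10,fy=10,interpolation=cv2.INTER_CUBIC))
E
```

```text
[ 591.13573962 -154.60498353   82.56356762] [ 1.77926413 -2.82399442 -0.61956977]
```

View pics/s5z.png

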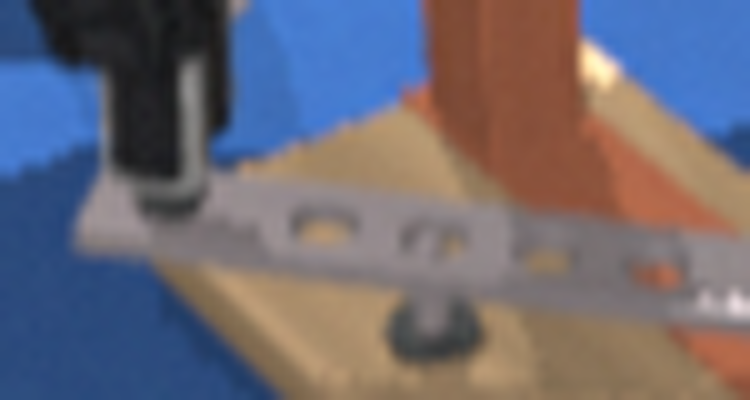

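```bash
python3 - <<'E'
from h import *
th,b=.934,-.5376;Rs=tool(b,.08,1);k0=knob(th,b,.08)
for ph in(.08,.06,.04,.02,.0): print(ph,(rel(k0,Rs,knob(th,b,ph),tool(b,ph,1))).round(2))
print("world outward",Rs.apply([0,0,-1]),Rs.apply([0,1,0]))
E
```

```text
0.08 [0. 0. 0. 0. 0. 0.]
0.06 [-0.   -1.15  0.    4.71  0.   -0.57]
0.04 [-0.   -2.29  0.    9.42  0.   -1.05]
0.02 [-0.   -3.44 -0.   14.15  0.   -1.44]
0.0 [-0.   -4.58 -0.   18.88  0.   -1.73]
world outward [ 0.85619299 -0.51043824  0.07991469] [-5.12076012e-01 -8.58940136e-01  5.55111512e-17]
```

Request:
send_rows(targets="0 0 0 0 0 -0.8 1; 0 0 0 0 0 -1.5 1; 0 -0.6 0 2.3 0 -1.8 1; 0 -1.1 0 4.7 0 -2.1 1; 0 -1.1 0 4.7 0 -2.1 1; 0 -1.1 0 4.7 0 -2.1 1")

```text
time: 10.9
tcp_pos: [593.2, -155.7, 77.9]
tcp_rot: [-0.183, 0.702, -0.194, -0.661]
ft_force: [0.5, -0.1, -0.4]
finger_gap: 14.9
```

```bash
python3 - <<'E'
from h import *
S=bot.grab_frame("side")
s=bot.state();print(s['tcp_pos'],s['ft_force'])
cv2.imwrite("pics/s6z.png",cv2.resize(S[145:185,235:310],None,fx=10,fy=10,interpolation=cv2.INTER_CUBIC))
E
```

```text
[ 593.19427129 -155.62305932   77.96438983] [-0.79602649 -0.81093758 -0.38694733]
```

View pics/s6z.png

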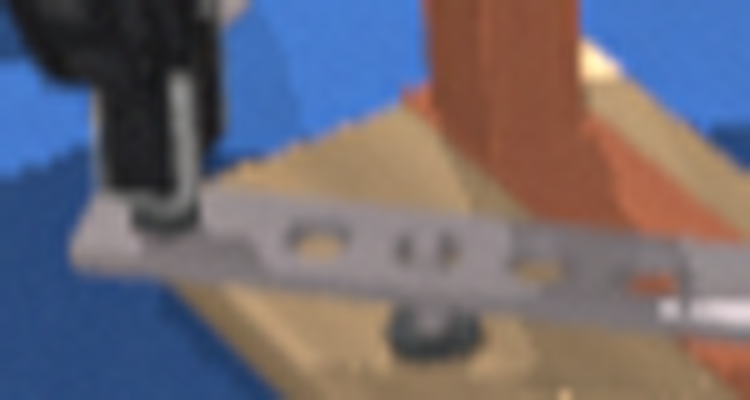

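Request:
send_rows(targets="0 -0.6 0 2.4 0 -0.3 1; 0 -1.1 0 4.7 0 -0.5 1; 0 -1.7 0 7.1 0 -0.7 1; 0 -2.3 0 9.4 0 -0.9 1; 0 -2.9 0 11.8 0 -1.1 1; 0 -3.4 0 13.8 0 -1.2 1; 0 -3.4 0 13.8 0 -1.2 1; 0 -3.4 0 13.8 0 -1.2 1")

```text
time: 11.95
tcp_pos: [595.0, -156.7, 64.4]
tcp_rot: [-0.188, 0.682, -0.188, -0.681]
ft_force: [0.5, -0.8, 0.5]
finger_gap: 14.8
```

```bash
python3 - <<'E'
from h import *
S=bot.grab_frame("side")
s=bot.state();print(s['tcp_pos'],s['ft_force'],q(s['tcp_rot']).apply([1,0,0]))
cv2.imwrite("pics/s7z.png",cv2.resize(S[145:185,235:310],None,fx=10,fy=10,interpolation=cv2.INTER_CUBIC))
E
```

```text
[ 594.98963402 -156.69249029   64.39257371] [ 0.08710597 -0.46784041 -0.30883831] [ 1.72909052e-03 -5.03477013e-04 -9.99998378e-01]
```

View pics/s7z.png

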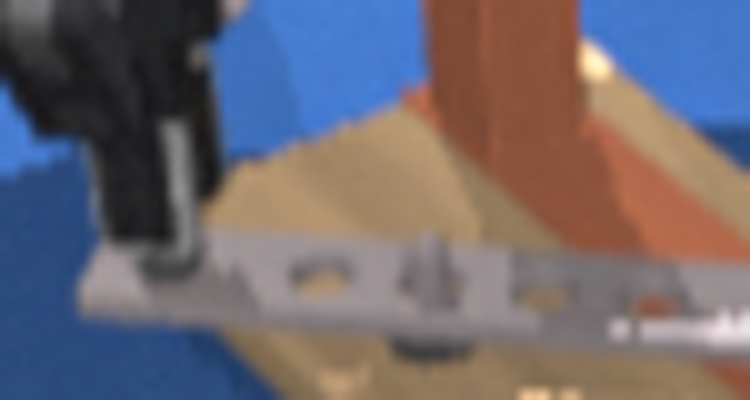

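Request:
send_rows(targets="0 0 0 0 0 0 0.5; 0 0 0 0 0 0 0.2; 0 0 0 0 0 0 0; 0 0 0 0 0 0 0; 0 0 0 0 0 0 0; 0 0 0 0 0 0 0; 0 0 0 -10 0 0 0; 0 0 0 -25 0 0 0; 0 0 0 -45 0 0 0; 0 0 0 -70 0 0 0; 0 0 0 -100 0 0 0; 0 0 0 -130 0 0 0; 0 0 0 -160 0 0 0; 0 0 0 -190 0 0 0; 0 0 0 -200 0 0 0; 0 0 0 -200 0 0 0")

```text
time: 14.0
tcp_pos: [594.7, -156.6, 265.0]
tcp_rot: [-0.188, 0.683, -0.188, -0.681]
ft_force: [0.2, 0.6, -1.0]
finger_gap: 42.5
```

```bash
python3 - <<'E'
from h import *
S=bot.grab_frame("side");T=bot.grab_frame("top")
s=bot.state();print(s['tcp_pos'],s['ft_force'],s['finger_gap'])
cv2.imwrite("pics/s8.png",cv2.resize(S[95:295,195:395],None,fx=3,fy=3,interpolation=cv2.INTER_CUBIC))
cv2.imwrite("pics/t8.png",T)
cv2.imwrite("pics/s8z.png",cv2.resize(S[145:185,235:310],None,fx=10,fy=10,interpolation=cv2.INTER_CUBIC))
E
```

```text
[ 594.22354677 -156.54766229  263.46781841] [0.0966064  0.36990894 0.2042473 ] 42.75883675111692
```

View pics/s8.png

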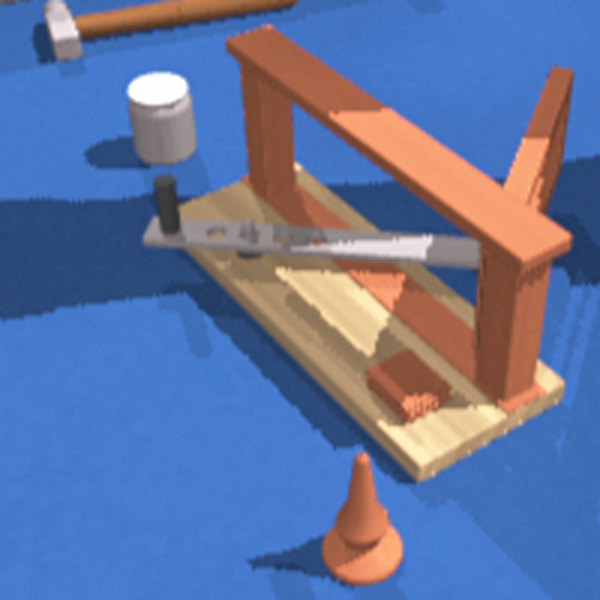

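View pics/s8z.png

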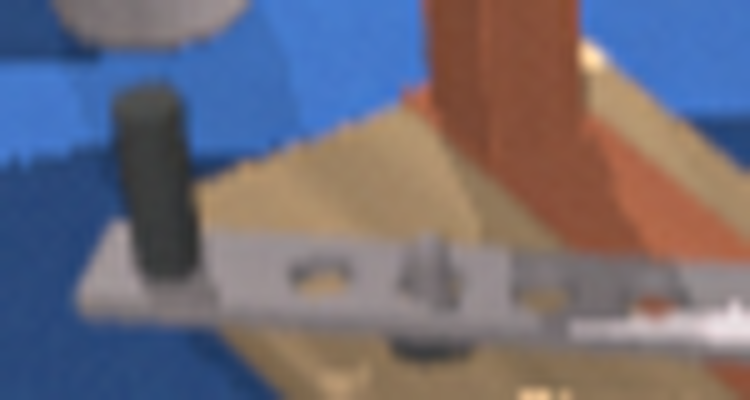

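View pics/t8.png

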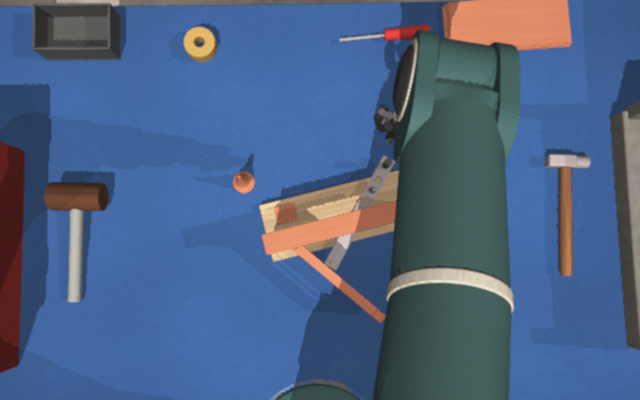

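The side view shows the peg through the second hole from the knob (zoom 430,260), with one empty hole (322,272) between it and the knob. The bar didn't move when I let go. The finial, shingles and tin are where they were, and the gripper is clear.

```bash
python3 - <<'E'
from workcell import bot
s=bot.state();print(s['time'],max(abs(x) for x in s['dq']));print(bot.hand_in())
E
```

```text
14.1 0.008353286599206417
the job is handed in; nothing more can be done
None
```

The vent is set to its working opening and the job is handed in at 14.1 s. I lifted the stay by its knob about 0.2 rad, swung it so the leaf opened to an estimated 0.93 rad, and lowered the second hole from the knob over the peg. I then let go and raised the gripper about 200 mm clear.

- **Contact on the way down:** at about 0.08 rad lift the hole touched the peg, at roughly 3 N. I shifted the bar about 1.5 mm outward; the force fell to about 1 N and it seated freely.
- **Last checks:** just before letting go, the grip was at z = 64.4 mm, which matches a level bar. After release, the side view showed the bar down with the peg through the correct hole, not moved by the release. The shingles, finial and tin looked undisturbed.
- **What I couldn't fully check:** the arm hid the peg and the tin from the top camera in the final picture, so those rest on the side view alone. The side view also put the hole 1–2 mm off its predicted position, within the stated calibration error.

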